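# Start the sander with its dust extraction

### The arm

A 6-joint arm with a two-finger parallel gripper is mounted at the origin on the work surface. World frame = base frame: x ahead of the robot, y to its left, z up, the work surface at z = 0. Lengths are in mm, angles in degrees, forces in N, time in s.
With the tool pointing down it reaches from about 350 to 850 mm from the base axis. Payload 8.1 kg.
Tool frame: the origin (TCP) lies on the centre line of the jaws, within the pads' length; the fingertips stand 19 mm ahead of it and the grasp point (between the pads) is the TCP; z points along the fingers, y is the line along which they close (so a half turn about z gives the same grasp; the last joint's range is limited). The gripper opens to 85 mm and grips with 20 to 120 N. Pads are 22 mm wide; open, the fingers measure 114 mm over their backs; the gripper's body (76 mm by 85 mm) begins 54 mm behind the grasp point. The pads swing forward as they close: fully open they stand 13 mm farther back than shut.
Start: joints at [-68.606, 7.471, 85.268, -0, 87.261, -4.893], TCP at [265.743, -537.946, 250.292] pointing down, gripper open.
Joint ranges: [-169.43, 169.43], [-51.17, 129.36], [1.28, 143.12], [-76.62, 256.62], [0, 156.53], [-152.29, 152.29]. Speed limits (degrees/s): [136.94, 136.94, 159.86, 180, 180, 180].

### API

Orientations are given as [roll, pitch, yaw] about the fixed x, y, z axes, in that order (R = Rz(yaw) Ry(pitch) Rx(roll)).
In Python, from bench import r gives the robot as it stands. The module is installed in compiled form; this text tells all that it offers.
- The arm moves only by the tool servo_tool, never from a script. Its arguments are lists of equal length, an entry for each row: "fingers": the finger opening in m, from 0 to 0.0854; "linear": the shift along the tool's x, y, z in m, a list of three; "rotation": the turn, a rotation vector about the tool's x, y, z in degrees, a list of three. A call has 1 to 10 rows; each row is the pose to reach, as a shift and turn from the pose commanded when the call began, along the tool's axes at that moment; what a row does not reach only later rows make up. A row lasts 1/10 s, in which the tool goes at most 50 mm and 8.59 degrees, less where a joint would pass 70% of its speed; a pose out of reach is approached as far as the arm can. A call with a gripper value outside its range is refused whole. The fingers move at their own pace and stop on an object; "force" is the grip in N (left out, the last holds). Time passes only in rows, so rows that repeat a pose let the fingers close. It gives the time, the measured TCP pose, the force, the opening and the grip force at its end, in the units of the state.
- r.sense(): the state, without advancing time (a new reading comes with each control period).
- r.snapshot(name): name is "scene" or "top"; returns a dict with "frame" (400x640x3 uint8, red, green, blue), "fx", "fy", "cx", "cy" (pixels), "camera_from_world" (4x4, takes a point from world to camera coordinates). Camera axes: x right, y up, looking along -z (the intrinsics and any distortion apply to the point x, -y, -z); pixel columns grow to the right and rows downward; lengths in mm; the calibration is good to about 2 mm. A picture is of the moment at which its call begins. There is no depth.
- r.hand_in(): hands the job in; it is judged then, once.
The state is a dict: "time": time; "joint_pos": joint angles; "qd": joint speeds; "joint_efforts": joint torques, N m; "tool_pos": TCP position; "tcp_rot": TCP orientation; "ft_force": force on the tool from outside, world axes, zero at the start; "wrist_torque": the same for the moment, N m; "finger_gap": finger opening in mm; "grip_force": force on a finger pad.
Only numpy, scipy, OpenCV 4.12 (cv2) and the standard library are available. Lean on these libraries where they do the work, as an engineer would, in place of code of your own. Each camera call takes 0.05 s, during which the arm holds its last target. There are 200 camera calls.

### The job

Get the belt sander running with its dust extraction: first push the dust port's blade fully open by its orange tab, then press the white-marked end of the rocker on the blue extractor box all the way down so that it is on, and only then press the green start button on the grey box fully in and let it come back up. Leave the red stop button alone, and do not pick up or shift the loose things beside them (sanding block, pencil and glue jar).

Things in the scene. Friction and masses are not known exactly. Their poses are not given: they have to be found in the camera images.
- gate_housing: The dust port on the bench: a flat aluminium frame 80 x 100 x 25 mm (x, y, z) with a round steel spigot, 56 mm across, standing up to z = 47 mm. Fixed. Origin: on the bench under the middle of the spigot. Its x axis is the direction in which the blade slides open; its z axis is up.
- gate (a joint): Travel of the flat steel blade through the dust port, in m: near 0 = shut (starts between 0 and 0.012), 0.05 = fully open, against its end stop. It grows as the orange tab is pushed along the housing's +x, towards the spigot. About 3 N of friction; it stays where it is left.
- gate_tab (a point): Centre of the outer face of the upright orange tab on the blade's end; moves with the blade, axes as the housing's. The tab is 60 mm wide (y), 8 mm thick and stands 15 to 70 mm above the bench; this point is at 45 mm. Push this face, which looks to the housing's -x, along +x; bare bench lies in front of it. Fully open, the tab's inner face is 10 mm short of the aluminium frame.
- extractor_box: The dust extractor's switch box: a blue steel box 130 x 85 x 60 mm (x, y, z), fixed to the bench, with one large grey rocker on top. Origin: centre of its underside. The rocker lies along its x axis, and its ON end is the +x end.
- rocker (a joint): Angle of the extractor's rocker in rad: near 0 = off, with the ON end up (starts between 0 and 0.08); 0.5 = fully on, with the ON end down at its stop. It stays where it is left; 3 to 6 N down on the ON end moves it.
- rocker_on (a point): Point on the rocker's upper face, on the white pad that marks its ON end, 30 mm from the pivot; moves with the rocker. The rocker is 84 mm long, 40 wide and 12 thick and pivots about y at its middle, 76 mm above the bench. This point is about 89 mm above the bench when off, 74 mm when on. Press straight down here. Axes as the box's when off.
- sander_box: The belt sander's button box: a grey steel box 90 x 165 x 60 mm (x, y, z), fixed to the bench, with a green and a red push button 84 mm apart along its y axis, in either order. Origin: centre of its underside.
- green (a joint): Green start button, 34 mm across: travel in m, 0 = up, 0.006 = fully down. A spring (5 N at full depth) brings it back.
- green_top (a point): Centre of the green start button's top face, about 82 mm above the bench when up; z up. It moves with the button. Press here straight down.
- red (a joint): Red stop button, the same size as the green one: travel in m, 0 = up, 0.006 = fully down. Springs back. To be left alone.
- red_top (a point): Centre of the red stop button's top face, about 82 mm above the bench.
- sanding_block: Grey sanding block, 90 x 45 x 30 mm, lying loose beside the dust port. Origin: centre of its underside.
- pencil: Flat red carpenter's pencil, 150 x 14 x 8 mm, lying loose beside the blue box. Origin: centre of its underside.
- glue_jar: Glue jar with a yellow cap, 56 mm across, 85 mm high, standing loose behind the grey box. Origin: centre of its underside.

How it is judged (in metres and radians):
On the way, in this order (a step that is already met when the one before it is completed fails the run):
1. the blade of the dust port is fully open (value of joint gate above 0.045 m), for 0.1 s.
2. the extractor's rocker is on (value of joint rocker above 0.4 rad), for 0.1 s.
3. the green start button is pressed in (value of joint green above 0.0045 m), for 0.1 s.
At the end, for the whole second after the job is handed in: The dust port's blade is open to within 5 mm of its stop, the rocker is on (beyond 0.4 of 0.5 rad), and the green and red buttons are both up again (within 1.5 mm) (value of joint gate above 0.045 m and value of joint rocker above 0.4 rad and value of joint each of green, red below 0.0015 m); the robot touches nothing.
It fails at once if the rocker is switched on while the dust port is not open (value of joint rocker above 0.25 rad and value of joint gate below 0.044 m).
It fails at once if the green button is pressed before the dust port is open and the rocker is on (value of joint green above 0.003 m and (value of joint gate below 0.044 m or value of joint rocker below 0.38 rad)).
It fails at once if the red button is pressed (value of joint red above 0.002 m).
It fails at once if the sanding block, the pencil or the glue jar is shifted by over 25 mm, lifted or knocked over (distance of any of sanding_block, pencil, glue_jar from where it was at the start of the episode above 0.025 m or angle between glue_jar's own z axis and vertical above 0.35 rad).
It also fails if it takes over 58 s, if anything falls off the work surface, if the arm or the gripper's body presses on something with over 40 N, if the wrist force passes 120 N, or if a joint passes its speed limit or range.

## Working session

There is one attempt and no reset: what is moved stays moved. The work goes in short steps, Python scripts to look and compute and a tool call to move; the robot and the scene stay as the last step left them, time stands still between calls to the robot, and variables do not carry over. Pictures are saved under pics/ and viewed, at most 10 in all, crops included, and the job is handed in when it is done.

Besides the shell and the picture viewer there is one more tool, called after "Call:" by a JSON object that holds its "method" and its "body", one argument or row to a line. servo_tool: Moves the arm, as the interface text tells. Its arguments: {"type":"object","properties":{"fingers":{"type":"array","items":{"type":"number"}},"linear":{"type":"array","items":{"type":"array","items":{"type":"number"}}},"rotation":{"type":"array","items":{"type":"array","items":{"type":"number"}}},"force":{"type":"number"}},"required":["fingers","linear","rotation"]}

```bash
mkdir -p pics; cat > h.py <<'E'
import numpy as np, cv2
from bench import r
def snap(n,f=None):
    s=r.snapshot(n)
    if f: cv2.imwrite('pics/'+f,s['frame'][:,:,::-1])
    return s
def ray(s,u,v):
    T=np.array(s['camera_from_world']); R=T[:3,:3]; o=-R.T@T[:3,3]
    d=R.T@np.array([(u-s['cx'])/s['fx'],-(v-s['cy'])/s['fy'],-1]); return o,d
def onz(s,u,v,z):
    o,d=ray(s,u,v); return o+d*(z-o[2])/d[2]
E
python3 - <<'E'
from h import *
for n in('scene','top'):
    s=snap(n,n+'0.png'); print({k:s[k] for k in s if k!='frame'})
print(r.sense())
E
```

```text
{'fx': 504.3770879878698, 'fy': 504.3770879878698, 'cx': 313.59626611768715, 'cy': 200.5344332262419, 'camera_from_world': array([[ 6.82253620e-01,  7.31111434e-01,  2.46363197e-03,
        -3.87235009e+02],
       [-4.68434899e-01,  4.34538763e-01,  7.69249510e-01,
         2.16320830e+02],
       [ 5.61336569e-01, -5.25977314e-01,  6.38943754e-01,
        -1.86529042e+03],
       [ 0.00000000e+00,  0.00000000e+00,  0.00000000e+00,
         1.00000000e+00]])}
{'fx': 507.8084839280945, 'fy': 507.8084839280945, 'cx': 317.14617612271826, 'cy': 203.2168911919689, 'camera_from_world': array([[ 1.63996464e-02, -9.99708478e-01,  1.77203719e-02,
        -9.21863171e+00],
       [ 9.94436820e-01,  1.81523498e-02,  1.03758867e-01,
        -5.53241956e+02],
       [-1.04050285e-01,  1.59201815e-02,  9.94444612e-01,
        -1.31137067e+03],
       [ 0.00000000e+00,  0.00000000e+00,  0.00000000e+00,
         1.00000000e+00]])}
{'time': 0.1, 'joint_pos': array([-6.86068104e+01,  7.51254569e+00,  8.53241507e+01,  1.29460368e-03,
        8.72607014e+01, -4.89209050e+00]), 'qd': array([ 0.07961995, -0.14078135, -0.11043425, -0.00929499, -0.09182725,
        0.09416998]), 'joint_efforts': array([ 2.09088676e-04, -5.70952249e+01, -5.01942515e+01, -2.09405371e-04,
        8.09165445e-03, -1.16349077e-05]), 'tool_pos': array([ 265.56997512, -537.50656876,  249.32025054]), 'tcp_rot': array([-1.79903067e+02, -9.59432355e-03,  2.62852090e+01]), 'ft_force': array([-1.01676889, -0.07445014, -0.18192771]), 'wrist_torque': array([-0.00327774,  0.00681656, -0.01086654]), 'grip_force': 0.0, 'finger_gap': 85.42767934345214}
```

View pics/top0.png

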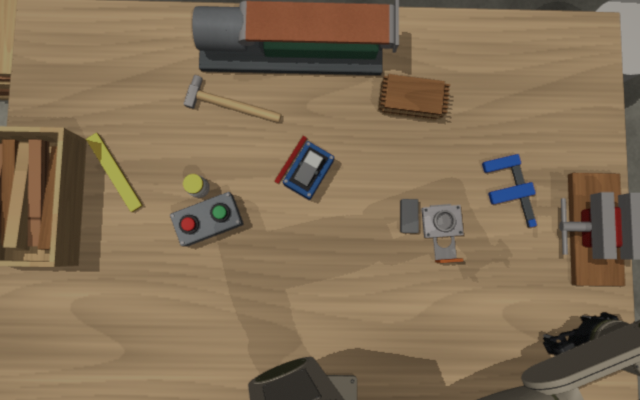

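View pics/scene0.png

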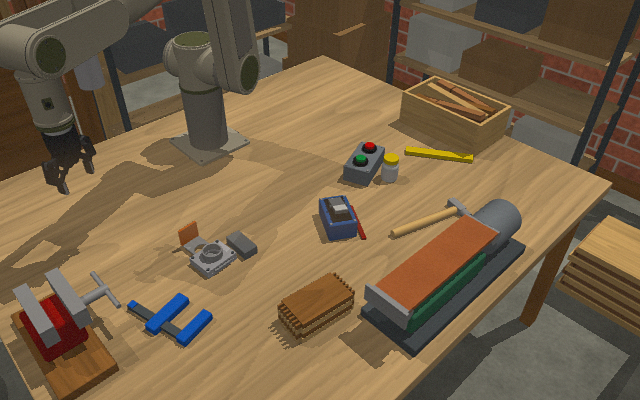

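The top view shows the orange tab at about (450,261), spigot (445,221), white rocker pad (312,162), green button (219,212) and red button (188,224). The scene view agrees, and the blade opens away from the robot.

```bash
cat > m.py <<'E'
from h import *
def cen(mask,box):
    m=np.zeros(mask.shape,np.uint8); u0,v0,u1,v1=box; m[v0:v1,u0:u1]=mask[v0:v1,u0:u1]
    n,l,st,c=cv2.connectedComponentsWithStats(m); k=1+np.argmax(st[1:,4])
    return c[k],st[k,4],np.argwhere(l==k)[:,::-1].astype(np.float32)
def masks(s):
    H=cv2.cvtColor(s['frame'],cv2.COLOR_RGB2HSV).astype(int); h,S,V=H[...,0],H[...,1],H[...,2]
    return dict(orange=((h>3)&(h<14)&(S>150)&(V>90)),green=((h>45)&(h<90)&(S>120)),red=(((h<5)|(h>174))&(S>150)),white=((S<50)&(V>160)),blue=((h>100)&(h<130)&(S>100)),grey=((S<60)&(V>60)))
B=dict(top=dict(orange=(430,250,472,270),green=(205,200,235,225),red=(175,212,203,236),white=(297,148,328,178),blue=(278,138,338,202),grey=(423,204,466,238)),
 scene=dict(orange=(170,210,210,255),green=(350,150,372,168),red=(360,140,380,154),white=(325,195,356,220)))
Z=dict(orange=70,green=82,red=82,white=89,blue=60,grey=25)
E
python3 - <<'E'
from m import *
np.set_printoptions(precision=1,suppress=True)
for n in B:
    s=snap(n); M=masks(s)
    for k,b in B[n].items():
        c,a,p=cen(M[k].astype(np.uint8),b); re=cv2.minAreaRect(p)
        print(n,k,c,a,onz(s,*c,Z[k]),[onz(s,*q,Z[k])[:2] for q in cv2.boxPoints(re)])
    if n=='top': print('spigot?',onz(s,445,221,47))
    x=(s['frame'][130:280,160:480] if n=='top' else s['frame'][130:280,160:480])[:,:,::-1]
    cv2.imwrite(f'pics/c_{n}.png',cv2.resize(x,None,fx=2.5,fy=2.5,interpolation=cv2.INTER_CUBIC))
E
```

```text
top orange [450.1 260.4] 77 [ 409.1 -339.    70. ] [array([ 412.2, -305.7]), array([ 413.2, -369.5]), array([ 405.6, -369.4]), array([ 404.6, -305.6])]
top green [219.3 211.8] 138 [521.5 247.6  82. ] [array([521.9, 269.7]), array([543.8, 249.1]), array([521.4, 225.6]), array([499.6, 246.2])]
top red [187.7 223.8] 154 [490.  325.5  82. ] [array([497.5, 348.1]), array([513.2, 318.8]), array([483.2, 302.5]), array([467.6, 331.8])]
top white [312.8 159.2] 128 [659.4  14.1  89. ] [array([655.5,  34.1]), array([678.5,  21.7]), array([663.3,  -5.7]), array([640.3,   6.7])]
top blue [308.3 171.2] 691 [633.   25.3  60. ] [array([601.6,  93.7]), array([714.5,  30.1]), array([672. , -42.6]), array([559.8,  21.5])]
top grey [442.1 220.7] 1246 [ 513.1 -331.6   25. ] [array([ 556.8, -280.9]), array([ 558.7, -387.7]), array([ 471. , -386.5]), array([ 469.2, -280.4])]
spigot? [ 510.9 -333.2   47. ]
scene orange [187.9 232.6] 267 [ 437.9 -352.7   70. ] [array([ 412.5, -381.2]), array([ 405.8, -311.3]), array([ 464. , -323.7]), array([ 468.9, -391.4])]
scene green [360.4 158.2] 66 [528.7 244.7  82. ] [array([506.4, 247.6]), array([526.5, 269.3]), array([553.4, 239.9]), array([533.7, 218.6])]
scene red [369.2 145.3] 65 [497.1 322.1  82. ] [array([471.5, 324.3]), array([494.7, 349.4]), array([523.1, 317.4]), array([500.4, 292.9])]
scene white [339.8 206.9] 53 [661.1  15.2  89. ] [array([644.4,   4.2]), array([662.3,  37.2]), array([677.3,  24.7]), array([659.5,  -7.8])]
```

View pics/c_top.png

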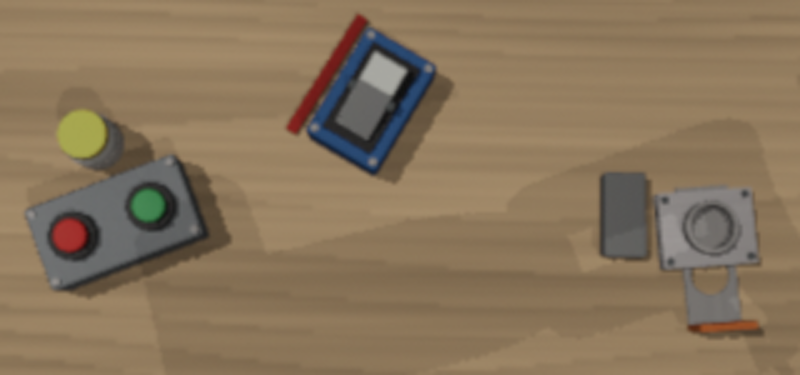

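View pics/c_scene.png

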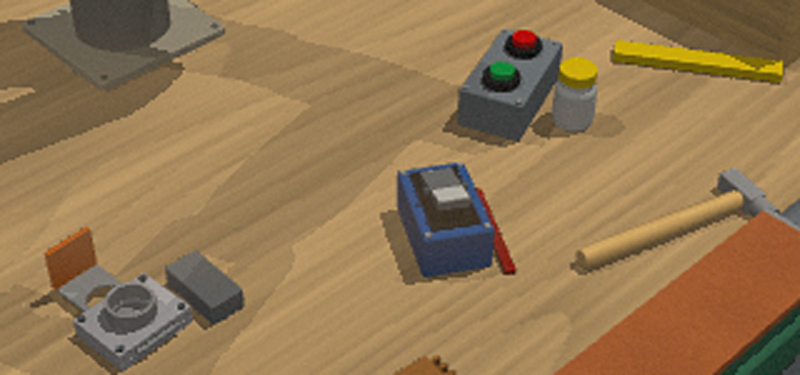

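```bash
cat >> h.py <<'E'
from scipy.spatial.transform import Rotation as Ro
def rel(*targets):
    s=r.sense(); R=Ro.from_euler('xyz',s['tcp_rot'],degrees=True)
    print('t',s['time'],s['tool_pos'].round(1),s['tcp_rot'].round(1),'F',s['ft_force'].round(1),'gap',s['finger_gap'])
    for x,y,z,w in targets:
        print((R.inv().apply(np.array([x,y,z])-s['tool_pos'])/1000).round(4),(R.inv()*Ro.from_euler('xyz',[180,0,w],degrees=True)).as_rotvec(degrees=True).round(1))
E
python3 -c "
from h import *
rel((370,-341,200,3.5),(370,-341,54,3.5))"
```

```text
t 0.2 [ 265.6 -537.6  249.6] [-179.9   -0.    26.3] F [-0.3  0.9 -0.9] gap 85.03988901046132
[ 0.1807 -0.13    0.0498] [-0.1  0.  22.8]
[ 0.1806 -0.1299  0.1958] [-0.1  0.  22.8]
```

Call:
{"method": "servo_tool", "body": {
  "fingers": [0, 0, 0, 0, 0, 0, 0, 0, 0, 0],
  "linear": [
    [0.036, -0.026, 0.01],
    [0.072, -0.052, 0.02],
    [0.108, -0.078, 0.03],
    [0.145, -0.104, 0.04],
    [0.181, -0.13, 0.05],
    [0.181, -0.13, 0.08],
    [0.181, -0.13, 0.12],
    [0.181, -0.13, 0.16],
    [0.181, -0.13, 0.195],
    [0.181, -0.13, 0.195]
  ],
  "rotation": [
    [0, 0, 6],
    [0, 0, 12],
    [0, 0, 18],
    [0, 0, 22.8],
    [0, 0, 22.8],
    [0, 0, 22.8],
    [0, 0, 22.8],
    [0, 0, 22.8],
    [0, 0, 22.8],
    [0, 0, 22.8]
  ]
}}

```text
time: 1.2
tool_pos: [367.3, -337.6, 49.9]
tcp_rot: [-179.5, 0.4, 3.5]
ft_force: [-0.2, 1.1, -0.7]
finger_gap: 0.0
grip_force: 0.0
```

```bash
python3 -c "
from h import *
s=snap('top'); cv2.imwrite('pics/a.png',cv2.resize(s['frame'][180:330,340:540][:,:,::-1],None,fx=3,fy=3))
rel((370,-341,54,3.5))"
```

```text
t 1.25 [ 368.8 -339.2   53. ] [-179.7    0.2    3.5] F [-0.1 -0.4 -0.6] gap -0.07221530224527174
[ 0.0011  0.0018 -0.001 ] [-0.3  0.2 -0. ]
```

View pics/a.png

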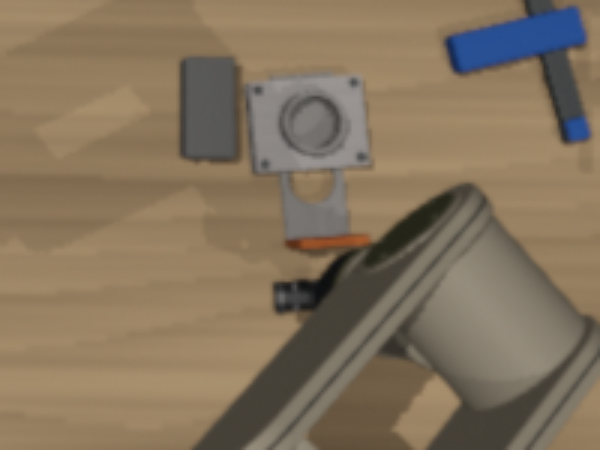

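The gripper stands in front of the tab (tab at about (330,242) in the crop), clear of the sanding block, so I push along tool x.

Call:
{"method": "servo_tool", "body": {
  "fingers": [0, 0, 0, 0, 0, 0, 0, 0, 0, 0],
  "linear": [
    [0.012, 0, 0],
    [0.02, 0, 0],
    [0.026, 0, 0],
    [0.032, 0, 0],
    [0.038, 0, 0],
    [0.044, 0, 0],
    [0.05, 0, 0],
    [0.056, 0, 0],
    [0.062, 0, 0],
    [0.066, 0, 0]
  ],
  "rotation": [
    [0, 0, 0],
    [0, 0, 0],
    [0, 0, 0],
    [0, 0, 0],
    [0, 0, 0],
    [0, 0, 0],
    [0, 0, 0],
    [0, 0, 0],
    [0, 0, 0],
    [0, 0, 0]
  ]
}}

```text
time: 2.25
tool_pos: [436.7, -336.8, 55.0]
tcp_rot: [-180.0, 0.0, 3.5]
ft_force: [-2.9, 1.8, 1.1]
finger_gap: -0.1
grip_force: 1.6
```

Call:
{"method": "servo_tool", "body": {
  "fingers": [0, 0, 0, 0],
  "linear": [
    [0.003, 0, 0],
    [0.006, 0, 0],
    [0.008, 0, 0],
    [0.008, 0, 0]
  ],
  "rotation": [
    [0, 0, 0],
    [0, 0, 0],
    [0, 0, 0],
    [0, 0, 0]
  ]
}}

```text
time: 2.65
tool_pos: [444.4, -336.6, 55.0]
tcp_rot: [-180.0, 0.0, 3.5]
ft_force: [-2.6, 1.0, -0.1]
finger_gap: 0.4
grip_force: 1.0
```

Still sliding (3 N). Continue in small steps to the stop.

Call:
{"method": "servo_tool", "body": {
  "fingers": [0, 0, 0, 0],
  "linear": [
    [0.002, 0, 0],
    [0.004, 0, 0],
    [0.004, 0, 0],
    [0.004, 0, 0]
  ],
  "rotation": [
    [0, 0, 0],
    [0, 0, 0],
    [0, 0, 0],
    [0, 0, 0]
  ]
}}

```text
time: 3.05
tool_pos: [444.7, -336.5, 54.9]
tcp_rot: [-179.9, 0.4, 3.5]
ft_force: [-22.7, 3.1, 13.5]
finger_gap: 0.1
grip_force: 11.3
```

Call:
{"method": "servo_tool", "body": {
  "fingers": [0, 0, 0],
  "linear": [
    [0.002, 0, 0],
    [0.003, 0, 0],
    [0.003, 0, 0]
  ],
  "rotation": [
    [0, 0, 0],
    [0, 0, 0],
    [0, 0, 0]
  ]
}}

```text
time: 3.35
tool_pos: [444.8, -336.5, 54.9]
tcp_rot: [-179.8, 0.7, 3.4]
ft_force: [-39.6, 2.8, 24.3]
finger_gap: -0.2
grip_force: 19.8
```

End stop reached. Back off and go above the rocker.

Call:
{"method": "servo_tool", "body": {
  "fingers": [0, 0, 0, 0, 0, 0, 0],
  "linear": [
    [-0.01, 0, 0],
    [-0.03, 0, 0],
    [-0.04, 0, -0.03],
    [-0.04, 0, -0.07],
    [-0.04, 0, -0.11],
    [-0.04, 0, -0.13],
    [-0.04, 0, -0.13]
  ],
  "rotation": [
    [0, 0, 0],
    [0, 0, 0],
    [0, 0, 0],
    [0, 0, 0],
    [0, 0, 0],
    [0, 0, 0],
    [0, 0, 0]
  ]
}}

```text
time: 4.05
tool_pos: [413.7, -341.0, 190.5]
tcp_rot: [179.6, -0.4, 3.5]
ft_force: [0.6, -0.8, 1.1]
finger_gap: -0.3
grip_force: 0.0
```

```bash
python3 -c "
from h import *
s=snap('scene'); cv2.imwrite('pics/b.png',cv2.resize(s['frame'][170:300,130:290][:,:,::-1],None,fx=3,fy=3))
rel((663,11,180,3.5),(663,11,120,3.5))"
```

```text
t 4.1 [ 412.8 -340.1  187.8] [179.8  -0.2   3.5] F [ 0.7  0.4 -0.6] gap 0.002311294411978339
[ 0.271  -0.3353  0.0075] [ 0.2 -0.2 -0. ]
[ 0.2708 -0.3355  0.0675] [ 0.2 -0.2 -0. ]
```

View pics/b.png

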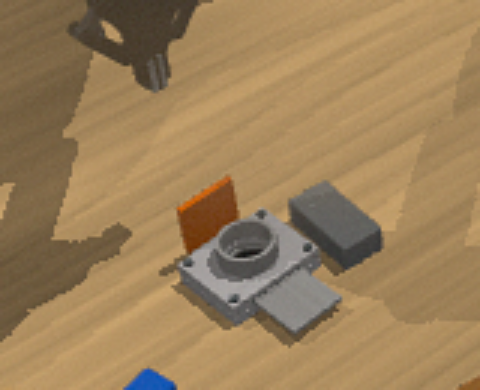

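The blade is through the housing to the far side and the tab is close to the frame, so the gate is open and the block is untouched. Now to the rocker.

Call:
{"method": "servo_tool", "body": {
  "fingers": [0, 0, 0, 0, 0, 0, 0, 0, 0, 0],
  "linear": [
    [0.03, -0.037, 0],
    [0.06, -0.074, 0],
    [0.091, -0.111, 0],
    [0.122, -0.148, 0],
    [0.152, -0.185, 0],
    [0.183, -0.222, 0],
    [0.213, -0.259, 0],
    [0.244, -0.296, 0],
    [0.274, -0.333, 0],
    [0.274, -0.333, 0.03]
  ],
  "rotation": [
    [0, 0, 4],
    [0, 0, 8],
    [0, 0, 12],
    [0, 0, 16],
    [0, 0, 20],
    [0, 0, 24],
    [0, 0, 28],
    [0, 0, 33.5],
    [0, 0, 33.5],
    [0, 0, 33.5]
  ]
}}

```text
time: 5.1
tool_pos: [669.5, 15.8, 158.1]
tcp_rot: [-179.7, -0.4, -29.7]
ft_force: [0.0, -0.5, 0.0]
finger_gap: 0.5
grip_force: 0.0
```

```bash
python3 -c "
from h import *
s=snap('scene'); cv2.imwrite('pics/c.png',cv2.resize(s['frame'][130:260,260:420][:,:,::-1],None,fx=3,fy=3))
rel((666,9,115,-30),(666,9,98,-30))"
```

```text
t 5.15 [664.   13.6 148.7] [179.9   0.2 -29.8] F [-2.6 -1.7 -4.7] gap -0.055159178133452766
[0.0041 0.003  0.0337] [0.1 0.2 0.2]
[0.0042 0.003  0.0507] [0.1 0.2 0.2]
```

View pics/c.png

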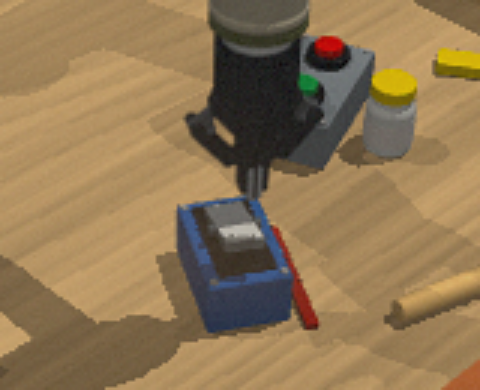

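The fingertips (255,195 in the crop) are above the white pad (240,235). Press down gently.

Call:
{"method": "servo_tool", "body": {
  "fingers": [0, 0, 0, 0, 0, 0, 0, 0],
  "linear": [
    [0, 0, 0],
    [0, 0, 0.015],
    [0, 0, 0.03],
    [0, 0, 0.038],
    [0, 0, 0.044],
    [0, 0, 0.05],
    [0, 0, 0.054],
    [0, 0, 0.054]
  ],
  "rotation": [
    [0, 0, 0],
    [0, 0, 0],
    [0, 0, 0],
    [0, 0, 0],
    [0, 0, 0],
    [0, 0, 0],
    [0, 0, 0],
    [0, 0, 0]
  ]
}}

```text
time: 5.95
tool_pos: [664.7, 10.2, 101.2]
tcp_rot: [-180.0, -0.0, -30.0]
ft_force: [-0.1, -0.1, 0.3]
finger_gap: 0.5
grip_force: 0.0
```

Call:
{"method": "servo_tool", "body": {
  "fingers": [0, 0, 0, 0],
  "linear": [
    [0, 0, 0.002],
    [0, 0, 0.004],
    [0, 0, 0.005],
    [0, 0, 0.005]
  ],
  "rotation": [
    [0, 0, 0],
    [0, 0, 0],
    [0, 0, 0],
    [0, 0, 0]
  ]
}}

```text
time: 6.35
tool_pos: [665.3, 10.1, 96.7]
tcp_rot: [-180.0, -0.1, -30.0]
ft_force: [2.4, -2.5, 4.0]
finger_gap: -0.4
grip_force: 1.9
```

Call:
{"method": "servo_tool", "body": {
  "fingers": [0, 0, 0, 0, 0],
  "linear": [
    [0, 0, 0.002],
    [0, 0, 0.004],
    [0, 0, 0.005],
    [0, 0, 0.006],
    [0, 0, 0.006]
  ],
  "rotation": [
    [0, 0, 0],
    [0, 0, 0],
    [0, 0, 0],
    [0, 0, 0],
    [0, 0, 0]
  ]
}}

```text
time: 6.85
tool_pos: [665.8, 10.1, 94.7]
tcp_rot: [-179.9, -0.2, -30.0]
ft_force: [-9.3, -2.9, 28.3]
finger_gap: -0.3
grip_force: 12.8
```

```bash
python3 -c "
from h import *
s=snap('scene'); cv2.imwrite('pics/d.png',cv2.resize(s['frame'][170:250,290:390][:,:,::-1],None,fx=6,fy=6))
rel()"
```

```text
t 6.9 [665.7  10.2  94.6] [-179.9   -0.2  -30. ] F [-10.6  -1.7  29.2] gap -0.22070308403705358
```

View pics/d.png

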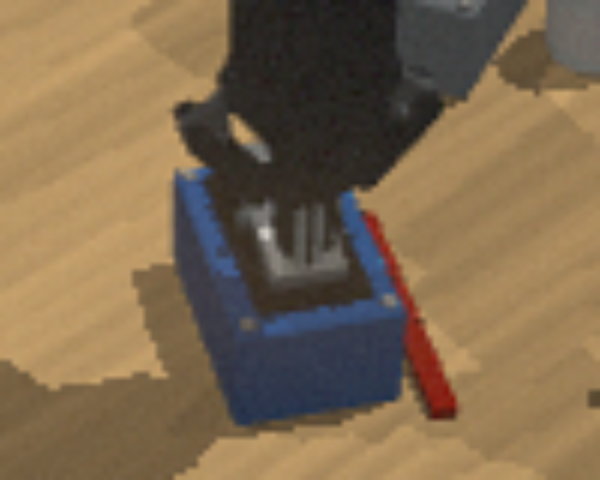

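The rocker's ON end is down at its stop (force rises to 28 N, pad lies low at (310,260)). Lift and go above the green button.

Call:
{"method": "servo_tool", "body": {
  "fingers": [0, 0, 0, 0],
  "linear": [
    [0, 0, -0.02],
    [0, 0, -0.05],
    [0, 0, -0.08],
    [0, 0, -0.08]
  ],
  "rotation": [
    [0, 0, 0],
    [0, 0, 0],
    [0, 0, 0],
    [0, 0, 0]
  ]
}}

```text
time: 7.3
tool_pos: [666.7, 10.7, 175.2]
tcp_rot: [-179.8, -0.3, -30.0]
ft_force: [0.5, 0.5, 0.8]
finger_gap: -0.1
grip_force: 0.0
```

```bash
python3 -c "
from h import *
rel((522.5,247,170,-30))"
```

```text
t 7.3 [666.7  10.7 175.2] [-179.8   -0.3  -30. ] F [0.5 0.5 0.8] gap -0.05968245722469059
[-0.243  -0.1325  0.0044] [-0.2 -0.3  0. ]
```

Call:
{"method": "servo_tool", "body": {
  "fingers": [0, 0, 0, 0, 0, 0, 0, 0, 0, 0],
  "linear": [
    [-0.035, -0.019, 0],
    [-0.07, -0.038, 0],
    [-0.105, -0.057, 0],
    [-0.14, -0.076, 0],
    [-0.175, -0.095, 0],
    [-0.21, -0.114, 0],
    [-0.243, -0.133, 0],
    [-0.243, -0.133, 0],
    [-0.243, -0.133, 0.02],
    [-0.243, -0.133, 0.04]
  ],
  "rotation": [
    [0, 0, 0],
    [0, 0, 0],
    [0, 0, 0],
    [0, 0, 0],
    [0, 0, 0],
    [0, 0, 0],
    [0, 0, 0],
    [0, 0, 0],
    [0, 0, 0],
    [0, 0, 0]
  ]
}}

```text
time: 8.3
tool_pos: [520.4, 247.3, 129.4]
tcp_rot: [180.0, 0.0, -29.9]
ft_force: [0.2, -0.2, -0.2]
finger_gap: -0.2
grip_force: 0.0
```

```bash
python3 -c "
from h import *
s=snap('scene'); 
a=s['frame'][110:210,300:420][:,:,::-1]; cv2.imwrite('pics/e.png',cv2.resize(a,None,fx=5,fy=5))
rel((522.5,247,105,-30))"
```

```text
t 8.35 [518.1 246.1 124.7] [179.7   0.3 -30. ] F [-1.8 -0.6 -3.5] gap -0.18015194181376204
[ 0.0035 -0.0031  0.0197] [0.3 0.3 0. ]
```

View pics/e.png

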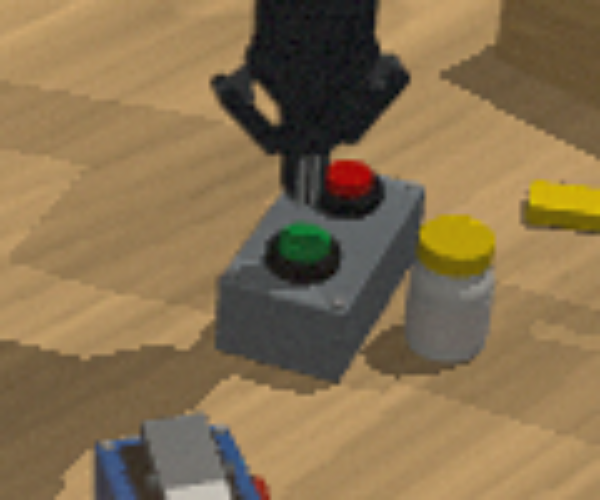

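The tip (307,203) is right above the green button (305,240), and the rocker stays tilted on. Press.

Call:
{"method": "servo_tool", "body": {
  "fingers": [0, 0, 0, 0, 0, 0, 0],
  "linear": [
    [0, 0, 0],
    [0, 0, 0.01],
    [0, 0, 0.02],
    [0, 0, 0.028],
    [0, 0, 0.032],
    [0, 0, 0.036],
    [0, 0, 0.036]
  ],
  "rotation": [
    [0, 0, 0],
    [0, 0, 0],
    [0, 0, 0],
    [0, 0, 0],
    [0, 0, 0],
    [0, 0, 0],
    [0, 0, 0]
  ]
}}

```text
time: 9.05
tool_pos: [520.9, 247.0, 95.2]
tcp_rot: [180.0, -0.0, -30.0]
ft_force: [-2.7, -1.0, 4.7]
finger_gap: 0.1
grip_force: 2.4
```

Call:
{"method": "servo_tool", "body": {
  "fingers": [0, 0, 0, 0],
  "linear": [
    [0, 0, 0.002],
    [0, 0, 0.003],
    [0, 0, 0.003],
    [0, 0, 0.003]
  ],
  "rotation": [
    [0, 0, 0],
    [0, 0, 0],
    [0, 0, 0],
    [0, 0, 0]
  ]
}}

```text
time: 9.45
tool_pos: [521.1, 247.1, 94.7]
tcp_rot: [-180.0, -0.0, -30.0]
ft_force: [-12.3, -6.1, 27.7]
finger_gap: 0.2
grip_force: 13.3
```

Fully in (27 N against the stop). Retract.

Call:
{"method": "servo_tool", "body": {
  "fingers": [0, 0, 0, 0, 0, 0, 0, 0],
  "linear": [
    [0, 0, -0.01],
    [0, 0, -0.03],
    [0, 0, -0.06],
    [0, 0, -0.1],
    [0, 0, -0.13],
    [0, 0, -0.13],
    [0, 0, -0.13],
    [0, 0, -0.13]
  ],
  "rotation": [
    [0, 0, 0],
    [0, 0, 0],
    [0, 0, 0],
    [0, 0, 0],
    [0, 0, 0],
    [0, 0, 0],
    [0, 0, 0],
    [0, 0, 0]
  ]
}}

```text
time: 10.25
tool_pos: [520.0, 246.8, 219.8]
tcp_rot: [179.9, 0.1, -30.0]
ft_force: [-0.9, -0.7, -1.1]
finger_gap: -0.1
grip_force: 0.0
```

```bash
python3 -c "
from h import *
s=snap('scene','f.png'); rel()"
```

```text
t 10.3 [519.8 246.7 219.4] [ 1.799e+02  1.000e-01 -3.000e+01] F [ 0.3  0.8 -0.4] gap -0.09077310390636452
```

View pics/f.png

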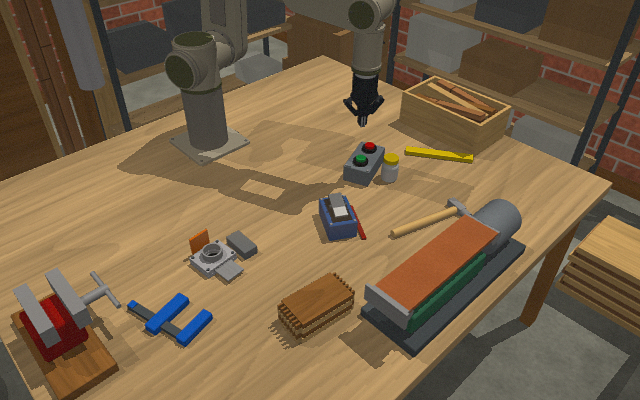

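The blade is open (tab at 200,240, blade out at 229,270), the rocker is tilted on (340,207), both buttons are up (361,158 and 369,146), and the loose things have not moved.

```bash
python3 -c "
from bench import r
print(r.hand_in())"
```

```text
the job is handed in; nothing more can be done
None
```

The job is handed in: I opened the blade to its stop, switched the rocker on, then pressed and released the green button; the last picture showed the red button and loose things untouched, but the hand-in returned no verdict.

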